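# Key in a wash at the laundry console

## Robot

A 7-joint arm with a two-finger parallel gripper is mounted at the origin on the work surface. World frame = base frame: x ahead of the robot, y to its left, z up, the work surface at z = 0. Lengths are in mm, angles in degrees, forces in N, time in s.
With the tool pointing down it reaches from about 425 to 875 mm from the base axis. Payload 4.7 kg.
Tool frame: the origin (TCP) lies midway between the tips of the shut fingers; the grasp point (between the pads) lies 19 mm behind it; z points along the fingers, y is the line along which they close (so a half turn about z gives the same grasp; the last joint's range is limited). The gripper opens to 85 mm and grips with 20 to 120 N. Pads are 22 mm wide; open, the fingers measure 114 mm over their backs; the gripper's body (76 mm by 85 mm) begins 54 mm behind the grasp point. The pads swing forward as they close: fully open they stand 13 mm farther back than shut.
Start: joints at [66.354, 18.392, -4.016, 83.108, 1.295, 78.541, -3.26], TCP at [269.057, -591.724, 191.449] pointing down, gripper open.
Joint ranges: [-163.93, 163.93], [-17.29, 119.83], [-79.2, 71.16], [3.27, 140.29], [-89.18, 269.18], [5.43, 117.66], [-154.24, 154.24]. Speed limits (degrees/s): [147.25, 147.25, 180, 180, 180, 180, 180].

## Interface

Orientations are given as [roll, pitch, yaw] about the fixed x, y, z axes, in that order (R = Rz(yaw) Ry(pitch) Rx(roll)).
In Python, from cell import * gives the robot as it stands. The module is installed in compiled form; this text tells all that it offers.
- The arm moves only by the shell command python3 -m pendant 'ROWS' [FORCE]. ROWS is JSON, a list of rows, each a list of 7 numbers: the shift along the tool's x, y, z in mm, then the turn, a rotation vector about the tool's x, y, z in rad, then the finger opening in mm, from 0 to 85.4. In form: [[x, y, z, rx, ry, rz, grip], ...]. A call has 1 to 12 rows; each row is the pose to reach, as a shift and turn from the pose commanded when the call began, along the tool's axes at that moment; what a row does not reach only later rows make up. A row lasts 1/8 s, in which the tool goes at most 62.5 mm and 10.7 degrees, less where a joint would pass 70% of its speed; a pose out of reach is approached as far as the arm can. A call with a gripper value outside its range is refused whole. The fingers move at their own pace and stop on an object; FORCE is the grip in N (left out, the last holds). Time passes only in rows, so rows that repeat a pose let the fingers close. It gives the time, the measured TCP pose, the force, the opening and the grip force at its end, in the units of the state.
- observe(): the state, without advancing time (a new reading comes with each control period).
- capture(name): name is "side" or "top" or "wrist"; returns a dict with "color" (400x640x3 uint8, blue, green, red), "intrinsics" (3x3 intrinsics, pixels), "eye" and "attitude" of the camera in the world. Camera axes: x right, y down, z forward; pixel columns grow to the right and rows downward; lengths in mm; the calibration is good to about 2 mm. A picture is of the moment at which its call begins. There is no depth.
- sign_off(): hands the job in; it is judged then, once.
The state is a dict: "time_s": time; "joint_positions": joint angles; "joint_velocities": joint speeds; "joint_efforts": joint torques, N m; "eef_pos": TCP position; "eef_rot": TCP orientation; "ft_force": force on the tool from outside, world axes, zero at the start; "torque": the same for the moment, N m; "width": opening from 0.0 (shut) to 1.0 (fully open); "grasp_force": force on a finger pad.
Only numpy, scipy, OpenCV 4.12 (cv2) and the standard library are available. Lean on these libraries where they do the work, as an engineer would, in place of code of your own. Each camera call takes 0.05 s, during which the arm holds its last target. There are 200 camera calls.

## Task

Start a wash at the laundry-room console using only the fingertips: gently press the square key fully down, so that it stays down, then the plus-shaped key, then the long bar key, one after the other. Leave the round key up, do not jab or lean on the console, and do not disturb the cup, the detergent bottle or the brush; finish clear of everything.

Things in the scene. Friction and masses are not known exactly. Their poses are not given: they have to be found in the camera images.
- console: White pay-and-start console, fixed to the table: 260 mm (own x) by 400 mm (own y), keypad surface 50 mm above the table; origin at the centre of its underside. Four keys stand in two rows of two, at x = +-45 mm and y = +-50 mm in its frame; which key is in which place changes. At its +y end is a coin box, 120 x 80 mm, its top 91 mm above the table; at its -y end a bare ledge with a cup on it.
- square_key: Grey key plate, 74 x 74 x 4 mm, fixed on the console's keypad, same yaw as the console, with a white key (square cap, 34 x 34 mm) in its middle. Origin under the plate's centre, 50 mm above the table; the key's top stands 26 mm above the origin when up, 16 mm when fully down.
- square_key_top (a point): Centre of the top of the square key (square cap, 34 x 34 mm); it moves with the key. About 76 mm above the table when up, 66 mm when fully down and let go. The cap is cushioned: it gives about 2 mm before the key moves; with the key at its stop it yields 6 mm more, the push rising 1.5 N per mm to 12 N, then is rigid. Let go, it rises by what it gave.
- square_key_press (a joint): How far the square key is pressed down, in m: 0 up, 0.010 fully down against its stop (starts between 0 and 0.001). It moves straight down against about 3 N and stays where it is left. A push of 5 to 8 N puts the key fully down; it counts as down from 0.007.
- cross_key: Grey key plate, 74 x 74 x 4 mm, fixed on the console's keypad, same yaw as the console, with a white key (plus-shaped cap, two crossed arms each 46 mm long and 14 mm wide) in its middle. Origin under the plate's centre, 50 mm above the table; the key's top stands 26 mm above the origin when up, 16 mm when fully down.
- cross_key_top (a point): Centre of the top of the cross key (plus-shaped cap, two crossed arms each 46 mm long and 14 mm wide); it moves with the key. About 76 mm above the table when up, 66 mm when fully down and let go. The cap is cushioned: it gives about 2 mm before the key moves; with the key at its stop it yields 6 mm more, the push rising 1.5 N per mm to 12 N, then is rigid. Let go, it rises by what it gave.
- cross_key_press (a joint): How far the cross key is pressed down, in m: 0 up, 0.010 fully down against its stop (starts between 0 and 0.001). It moves straight down against about 3 N and stays where it is left. A push of 5 to 8 N puts the key fully down; it counts as down from 0.007.
- bar_key: Grey key plate, 74 x 74 x 4 mm, fixed on the console's keypad, same yaw as the console, with a white key (long narrow bar cap, 62 mm along the plate's y by 18 mm along its x) in its middle. Origin under the plate's centre, 50 mm above the table; the key's top stands 26 mm above the origin when up, 16 mm when fully down.
- bar_key_top (a point): Centre of the top of the bar key (long narrow bar cap, 62 mm along the plate's y by 18 mm along its x); it moves with the key. About 76 mm above the table when up, 66 mm when fully down and let go. The cap is cushioned: it gives about 2 mm before the key moves; with the key at its stop it yields 6 mm more, the push rising 1.5 N per mm to 12 N, then is rigid. Let go, it rises by what it gave.
- bar_key_press (a joint): How far the bar key is pressed down, in m: 0 up, 0.010 fully down against its stop (starts between 0 and 0.001). It moves straight down against about 3 N and stays where it is left. A push of 5 to 8 N puts the key fully down; it counts as down from 0.007.
- round_key: Grey key plate, 74 x 74 x 4 mm, fixed on the console's keypad, same yaw as the console, with a white key (round cap, 38 mm across) in its middle. Origin under the plate's centre, 50 mm above the table; the key's top stands 26 mm above the origin when up, 16 mm when fully down.
- round_key_top (a point): Centre of the top of the round key (round cap, 38 mm across); it moves with the key. About 76 mm above the table when up, 66 mm when fully down and let go. The cap is cushioned: it gives about 2 mm before the key moves; with the key at its stop it yields 6 mm more, the push rising 1.5 N per mm to 12 N, then is rigid. Let go, it rises by what it gave.
- round_key_press (a joint): How far the round key is pressed down, in m: 0 up, 0.010 fully down against its stop (starts between 0 and 0.001). It moves straight down against about 3 N and stays where it is left. A push of 5 to 8 N puts the key fully down; it counts as down from 0.007.
- cup: Loose clear plastic measuring cup, 48 mm across, 45 mm high, standing on the ledge of the console. Origin at the centre of its underside. A bystander.
- detergent: Loose white detergent bottle with a blue cap, 72 mm across, 170 mm high, standing on the table beside the coin-box end. Origin at the centre of its underside. A bystander.
- brush: Loose lint brush lying on the table beside the ledge end of the console, about 0.2 m long along its own x. A bystander.

How it is judged:
By the outcome, as a careful person would: the job done as asked, in the order asked, and still so for the second after the job is handed in, with the robot touching nothing.
It also fails if it takes over 42 s, if anything falls off the work surface, if the arm or the gripper's body presses on something with over 40 N, if the wrist force passes 120 N, or if a joint passes its speed limit or range.

## Working session

There is one attempt and no reset: what is moved stays moved. The work goes in short steps, Python scripts to look and compute and a shell command to move; the robot and the scene stay as the last step left them, time stands still between calls to the robot, and variables do not carry over. Pictures are saved under pics/ and viewed, at most 10 in all, crops included, and the job is handed in when it is done.

```bash
mkdir -p pics
python3 - <<'E'
from cell import *
import cv2
s=observe();print(s)
for n in("top","side"):
    c=capture(n);cv2.imwrite(f"pics/{n}0.png",c["color"]);print(n,c["intrinsics"],c["eye"],c["attitude"])
E
```

```text
{'time_s': 0.0, 'joint_positions': array([66.35358337, 18.43774728, -4.01655815, 83.17401453,  1.29409401,
       78.53859793, -3.25966864]), 'joint_velocities': array([-0.07156425,  0.17013993, -0.05354557, -0.00461736, -0.04811119,
        0.01617669,  0.03608025]), 'joint_efforts': array([-2.67669639e-04, -4.93582928e+01, -3.82700739e-01, -3.14329290e+01,
        1.27571326e-02,  1.14732207e-02, -4.85497775e-07]), 'eef_pos': array([ 268.8017951 , -591.16707304,  190.34632449]), 'eef_rot': array([-1.79894833e+02,  4.39946223e-03,  2.44572753e+01]), 'ft_force': array([-0.26543521, -0.35224648,  0.51299576]), 'torque': array([ 0.00757349,  0.00933508, -0.0351808 ]), 'grasp_force': 0.0, 'width': 1.0002678391075701}
top [[398.34005687   0.         316.8094321 ]
 [  0.         398.34005687 199.10607458]
 [  0.           0.           1.        ]] [ 369.43270632   67.43105421 1289.42978774] [-170.356069     -1.04168509  -90.77193148]
side [[376.44076916   0.         322.87381825]
 [  0.         376.44076916 199.34717249]
 [  0.           0.           1.        ]] [  3.61062732 602.09662926 703.44699322] [-128.30663628   -0.38000928 -134.67206877]
```

View pics/top0.png

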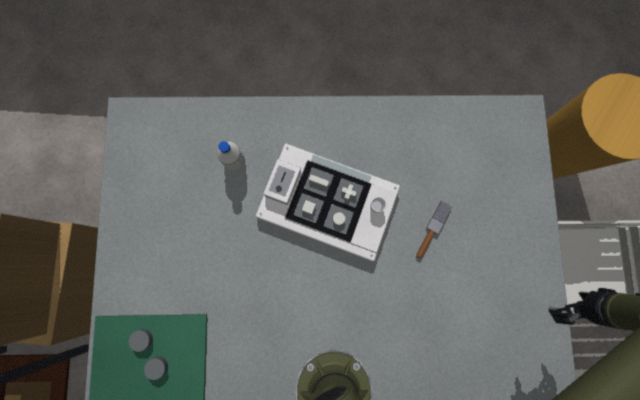

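View pics/side0.png

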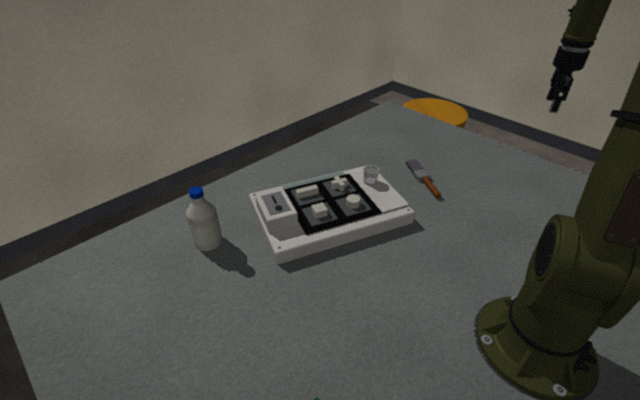

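The top view shows the bar at about (319,181), plus (348,191), square (308,208), round (339,218), coin box (282,183), cup (377,205), bottle (228,152) and brush (434,230). The side view shows the same layout, with nothing hidden.

```bash
cat > h.py <<'E'
import numpy as np,cv2
from cell import *
from scipy.spatial.transform import Rotation as Ro
def ray(c,u,v):
    d=np.linalg.inv(c["intrinsics"])@[u,v,1]; return np.array(c["eye"]),Ro.from_euler('xyz',c["attitude"],degrees=True).as_matrix()@d
def onz(c,u,v,z):
    e,d=ray(c,u,v); return e+d*(z-e[2])/d[2]
def tri(a,b):
    A=[];B=[]
    for e,d in(a,b):
        d=d/np.linalg.norm(d);P=np.eye(3)-np.outer(d,d);A.append(P);B.append(P@e)
    return np.linalg.solve(sum(A),sum(B))
def caps(c,seeds,r=13):
    """white cap blobs near seed pixels, threshold by Otsu in the window"""
    g=cv2.cvtColor(c["color"],cv2.COLOR_BGR2GRAY);out=[]
    for u,v in seeds:
        w=g[v-r:v+r+1,u-r:u+r+1]
        t=(int(np.percentile(w,97))+int(np.median(w)))/2
        n,l,st,ce=cv2.connectedComponentsWithStats((w>t).astype(np.uint8))
        k=1+np.argmin(np.hypot(*(ce[1:]-r).T)); out.append((*(ce[k]+[u-r,v-r]),int(st[k,4]),t))
    return out
E
python3 - <<'E'
from h import *
T=capture("top");S=capture("side")
nm=["bar","plus","square","round"]
a=caps(T,[(319,181),(348,191),(308,208),(339,218)]);b=caps(S,[(307,192),(340,184),(320,211),(353,202)])
P=[]
for n,p,q in zip(nm,a,b):
    P.append(onz(T,*p[:2],76)[:2]);print(n,np.round(p,1),np.round(q,1),onz(T,*p[:2],76).round(1),onz(S,*q[:2],74).round(1),tri(ray(T,*p[:2]),ray(S,*q[:2])).round(1))
# console yaw: rows/cols
P=np.array(P);
for i,j in((0,1),(2,3),(0,2),(1,3)):d=P[j]-P[i];print(nm[i],nm[j],np.linalg.norm(d).round(1),np.degrees(np.arctan2(d[1],d[0])).round(1))
print("cup",onz(T,377,205,80),"bottle cap",onz(T,224,146,170),onz(T,434,230,10))
big=lambda im,x,y,w,h:cv2.resize(im[y:y+h,x:x+w],None,fx=4,fy=4,interpolation=cv2.INTER_CUBIC)
cv2.imwrite("pics/z.png",np.vstack([big(T["color"],250,135,160,75)*1,big(T["color"],250,195,160,70)]))
E
```

```text
bar [318.5 179.7 112.  142. ] [306.2 188.5  79.  107. ] [636.6  36.5  76. ] [634.6  38.1  74. ] [637.3  36.2  71.7]
plus [348.5 190.8 105.  146. ] [338.5 180.   78.  108.5] [600.3 -56.1  76. ] [600.1 -56.8  74. ] [600.4 -56.5  74.1]
square [308.1 206.4 114.  148. ] [318.9 207.3 101.  103. ] [552.8  69.6  76. ] [550.6  70.2  74. ] [552.8  69.2  72.3]
round [338.5 217.8 113.  148. ] [353.  198.4  93.  102.5] [516.6 -23.2  76. ] [513.5 -22.7  74. ] [516.2 -24.2  71.9]
bar plus 99.4 -111.4
square round 99.6 -111.3
bar square 90.1 158.4
plus round 90.0 158.6
cup [ 554.32145177 -142.55030219   80.        ] bottle cap [718.62533526 311.98597511 170.        ] [ 481.29321311 -336.36469236   10.        ]
```

View pics/z.png

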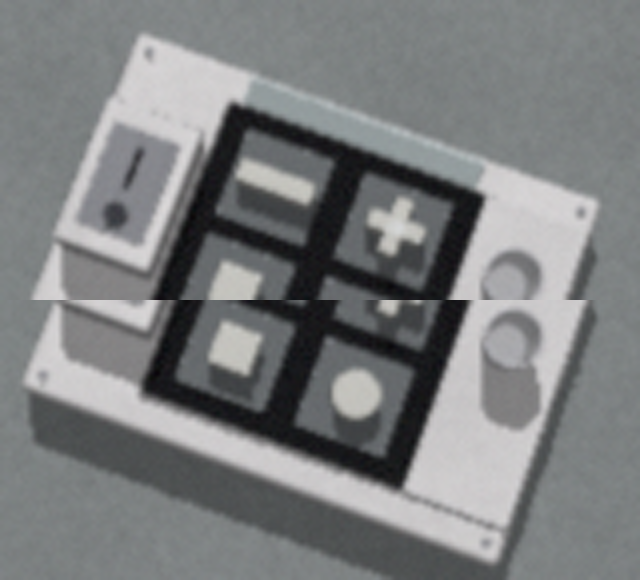

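The key spacings come out at 99.5 and 90 mm, which matches the spec. Console yaw is about −21.4°. Next I move over the square key with the fingers shut.

```bash
python3 -m pendant '[[20,-18,0,0,0,0,0],[60,-55,0,0,0,0,0],[105,-96,0,0,0,0,0],[150,-137,0,0,0,0,0],[195,-178,0,0,0,0,0],[240,-219,0,0,0,0,0],[285,-260,0,0,0,0,0],[330,-300,0,0,0,0,0],[375,-341,0,0,0,0,0],[420,-382,0,0,0,0,0],[460,-419,0,0,0,0,0],[490,-446,0,0,0,0,0]]' 40
cat >> h.py <<'E'
K=dict(square=(552.6,69.5),plus=(600.4,-56.3),bar=(636.8,36.4))
def to(k,z):
    s=observe();R=Ro.from_euler('xyz',s["eef_rot"],degrees=True).as_matrix()
    d=np.array([*K[k],z])-s["eef_pos"];print(k,"tool shift",(R.T@d).round(1),"pos",s["eef_pos"].round(1),"rot",s["eef_rot"].round(1),"F",s["ft_force"].round(2),"w",round(s["width"],3),"t",s["time_s"])
E
python3 -c "
from h import *
to('square',110)"
```

```text
time_s: 1.7
eef_pos: [530.9, 19.9, 191.5]
eef_rot: [-180.0, -0.0, 24.6]
ft_force: [1.0, -0.3, 0.0]
width: 0.002
grasp_force: 0.0
square tool shift [ 40.3 -36.   81.6] pos [530.9  19.9 191.5] rot [-180.    -0.    24.6] F [ 0.99 -0.29  0.04] w 0.002 t 1.7
```

```bash
python3 -m pendant '[[15,-13,10,0,0,0,0],[30,-27,30,0,0,0,0],[40,-36,50,0,0,0,0],[40.5,-36.2,70,0,0,0,0],[40.5,-36.2,85,0,0,0,0],[40.5,-36.2,92,0,0,0,0],[40.5,-36.2,92,0,0,0,0],[40.5,-36.2,92,0,0,0,0]]'
python3 - <<'E'
from h import *
to('square',76)
S=capture("side");W=capture("wrist")
a=cv2.resize(S["color"][60:260,230:430],(400,400));b=cv2.resize(W["color"],(400,250))
o=np.zeros((400,800,3),np.uint8);o[:,:400]=a;o[:250,400:]=b;cv2.imwrite("pics/a.png",o)
E
```

```text
time_s: 2.7
eef_pos: [552.9, 66.6, 100.1]
eef_rot: [180.0, -0.1, 24.4]
ft_force: [0.2, -0.5, 0.4]
width: 0.001
grasp_force: 0.0
square tool shift [ 0.9 -2.8 24.1] pos [552.9  66.6 100.1] rot [ 1.80e+02 -1.00e-01  2.44e+01] F [ 0.22 -0.53  0.38] w 0.001 t 2.7
```

View pics/a.png

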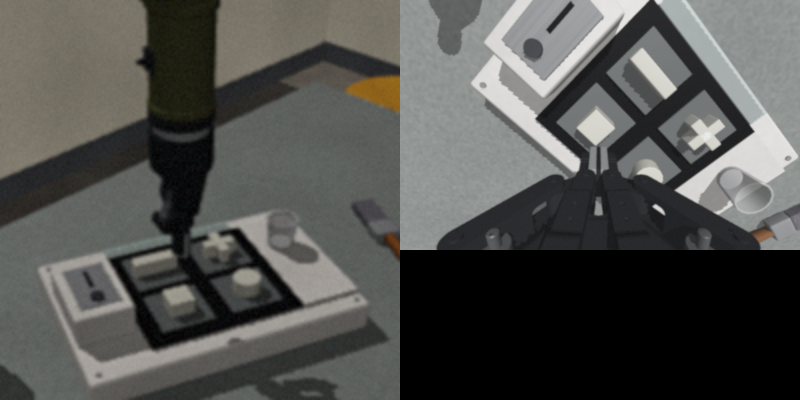

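The tip is at about (182,258) in the side crop, above the square cap at (180,292). In the wrist view the tip is near (598,150) and the square cap at (595,125). I'll check by projecting the TCP into both views.

```bash
cat >> h.py <<'E'
def proj(c,p):
    q=Ro.from_euler('xyz',c["attitude"],degrees=True).as_matrix().T@(np.array(p)-c["eye"]);q=c["intrinsics"]@q;return q[:2]/q[2]
def overlay(k,fn):
    s=observe();S=capture("side");W=capture("wrist");o=[]
    for c,z in((S,8),(W,2.5)):
        p=proj(c,s["eef_pos"]);q=proj(c,[*K[k],76]);print(p.round(1),q.round(1))
        h=200/z;x0=int(np.clip(q[0]-h,0,640-2*h));y0=int(np.clip(q[1]-h,0,400-2*h));n=int(2*h)
        im=cv2.resize(cv2.convertScaleAbs(c["color"][y0:y0+n,x0:x0+n],alpha=1.5),(400,400))
        for r,col in((p,(0,0,255)),(q,(0,255,0))):
            cv2.drawMarker(im,tuple(int(v) for v in (r-[x0,y0])*z),col,0,14,1)
        o.append(im)
    cv2.imwrite(fn,np.hstack(o))
E
python3 -c "
from h import *
to('square',76);overlay('square','pics/b.png')"
```

```text
square tool shift [ 0.8 -2.7 24.2] pos [552.9  66.7 100.2] rot [ 1.80e+02 -1.00e-01  2.44e+01] F [ 0.13  0.15 -0.  ] w 0.003 t 2.8
[319.2 198.5] [318.5 206.3]
[318.1 220.9] [314.4 207.1]
```

View pics/b.png

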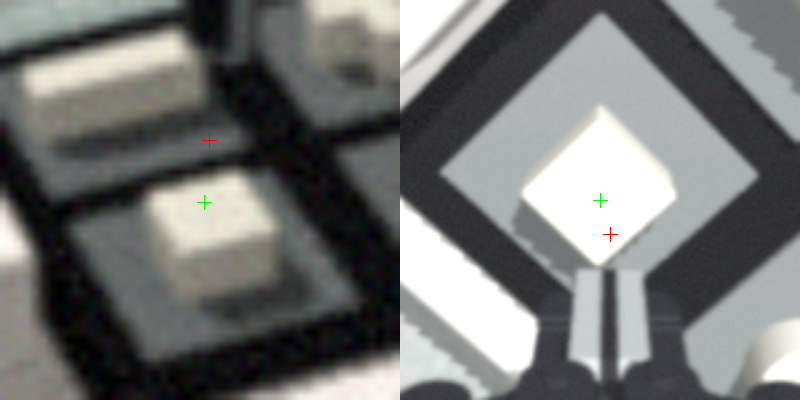

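The visible fingertips do not line up with the projected TCP: side about (322,188.5) against a predicted (319,198.5), and wrist (317,235) against (318,221). I'll triangulate the real tip.

Run:
```python
from h import *
S=capture("side");W=capture("wrist");s=observe()
p=tri(ray(S,322.4,188.5),ray(W,317.2,235));print(p,proj(S,p),proj(W,p),s["eef_pos"])
print(W["eye"],W["attitude"])
# wrist check: known keys
for k in K: print(k,proj(W,[*K[k],76]))
cv2.imwrite("pics/c.png",np.hstack([cv2.resize(cv2.convertScaleAbs(S["color"][155:215,297:347],alpha=1.8),(400,480),interpolation=cv2.INTER_CUBIC),cv2.resize(W["color"][150:400,:400],(400,250)).repeat(1,0)[:, :] if 0 else cv2.resize(cv2.convertScaleAbs(W["color"][180:276,278:358],alpha=1.3),(400,480))]))
```

```text
[551.99928161  63.55472953 128.25070568] [320.37172771 189.50200833] [322.80532355 243.23867637] [552.57124929  66.8324848   99.71630033]
[623.59620642 100.12835072 283.10881409] [ 1.62357187e+02 -1.20895480e-01 -6.54886224e+01]
square [314.53027525 207.00520876]
plus [491.66221687 217.63472005]
bar [409.33719089 120.74222243]
```

View pics/c.png

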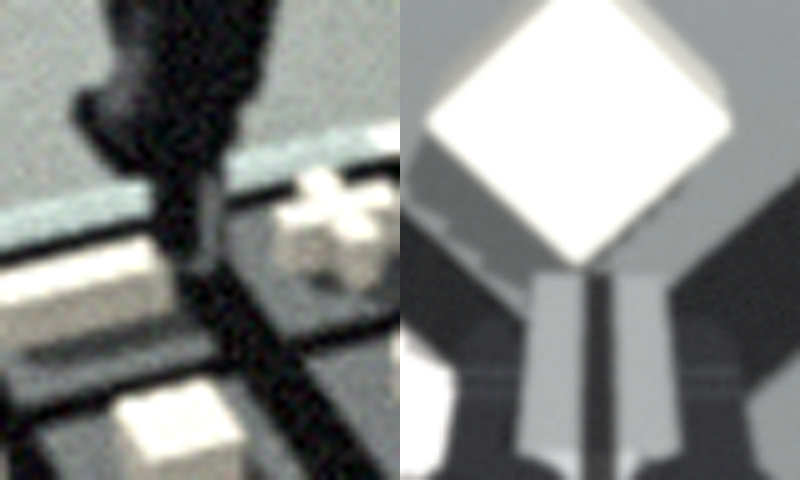

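Run:
```python
from h import *
S=capture("side");W=capture("wrist");T=capture("top");s=observe()
R=Ro.from_euler('xyz',s["eef_rot"],degrees=True).as_matrix()
for z in(0,-13,-26):
  for x in(0,11): 
    p=s["eef_pos"]+R@[x,0,z];print(z,x,"side",proj(S,p).round(1),"wrist",proj(W,p).round(1))
print("start side",proj(S,[269,-591.5,190.8]),"body",proj(S,[269,-591.5,290]),"top",proj(T,[269,-591.5,190.8]))
print(W["intrinsics"][0,0])
p0=cv2.imread("pics/side0.png")[20:120,500:640];t0=cv2.imread("pics/top0.png")[260:360,520:640]
cv2.imwrite("pics/d.png",np.hstack([cv2.resize(cv2.convertScaleAbs(p0,alpha=1.8),(440,314)),cv2.resize(cv2.convertScaleAbs(T["color"][120:240,240:377],alpha=1.5),(360,314))]))
print("top tcp",proj(T,s["eef_pos"]))
```

```text
0 0 side [319.3 198.9] wrist [317.8 220.9]
0 11 side [315.4 197.9] wrist [317.9 205.6]
-13 0 side [319.3 194.9] wrist [317.9 229.1]
-13 11 side [315.4 193.9] wrist [318.  212.9]
-26 0 side [319.3 190.9] wrist [318.  238.4]
-26 11 side [315.3 189.9] wrist [318.  221.2]
start side [542.91838224 122.04640885] body [555.84849424  90.08681106] top [553.04177592 301.06213158]
294.99987758366154
top tcp [309.02472234 205.38352616]
```

View pics/d.png

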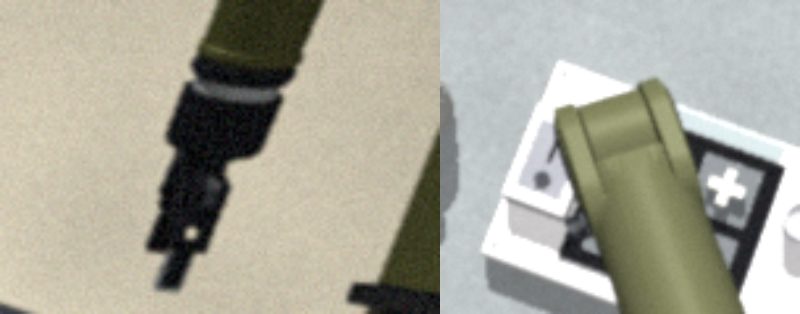

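Both views agree that the real fingertips end roughly 35–40 mm behind the reported TCP, even though the wrist camera pose matches the keys. I'll descend in guarded steps, use the force reading to find contact, and correct the lateral offset on the way.

```bash
python3 -m pendant '[[0.8,-2.7,3,0,0,0,0],[0.8,-2.7,7,0,0,0,0],[0.8,-2.7,11,0,0,0,0],[0.8,-2.7,15,0,0,0,0],[0.8,-2.7,18,0,0,0,0],[0.8,-2.7,20,0,0,0,0],[0.8,-2.7,20,0,0,0,0]]'
python3 -m pendant '[[0,0,1,0,0,0,0],[0,0,2,0,0,0,0],[0,0,3,0,0,0,0],[0,0,4,0,0,0,0],[0,0,4,0,0,0,0]]'
python3 -c "
from h import *
to('square',70);overlay('square','pics/e.png')"
```

```text
time_s: 4.03
eef_pos: [551.8, 69.6, 79.2]
eef_rot: [-180.0, 0.0, 24.5]
ft_force: [-1.4, 0.5, 0.5]
width: 0.002
grasp_force: 0.0
time_s: 4.65
eef_pos: [551.9, 69.6, 75.3]
eef_rot: [-180.0, 0.0, 24.5]
ft_force: [-0.2, -0.4, -1.1]
width: -0.0
grasp_force: 0.0
square tool shift [0.6 0.4 5.3] pos [551.9  69.6  75.3] rot [-180.     0.    24.5] F [-0.18 -0.38 -1.06] w -0.0 t 4.65
[318.7 206.6] [318.5 206.3]
[317.9 220.9] [318.5 220.5]
```

View pics/e.png

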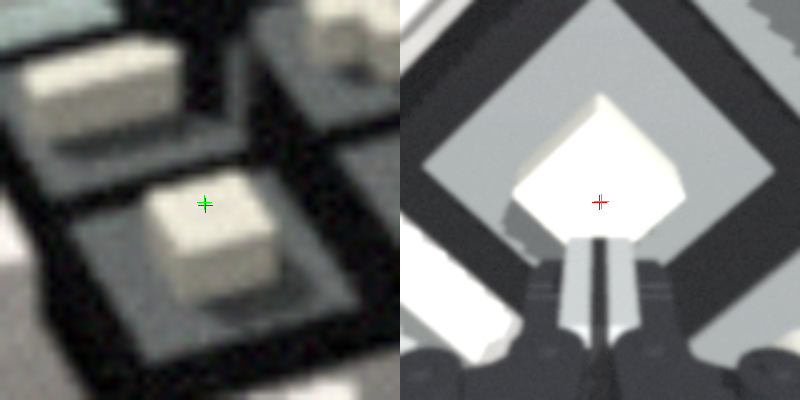

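The tips are still visibly clear: side zoom (240,115), about 40 mm above the predicted mark, with the force near 0. They are centred on the tool axis. Before going lower I'll turn the tool 44° to line up with the console, so the body stays further from the coin box and the pads lie along the bar key.

```bash
python3 -m pendant '[[0,0,0,0,0,-0.12,0],[0,0,0,0,0,-0.26,0],[0,0,0,0,0,-0.40,0],[0,0,0,0,0,-0.54,0],[0,0,0,0,0,-0.68,0],[0,0,0,0,0,-0.77,0],[0,0,0,0,0,-0.77,0],[0,0,0,0,0,-0.77,0]]'
python3 -m pendant '[[0,0,2,0,0,0,0],[0,0,5,0,0,0,0],[0,0,8,0,0,0,0],[0,0,11,0,0,0,0],[0,0,14,0,0,0,0],[0,0,16,0,0,0,0],[0,0,16,0,0,0,0]]'
python3 -c "
from h import *
to('square',50);print(observe()['joint_positions'].round(0));overlay('square','pics/f.png')"
```

```text
time_s: 5.75
eef_pos: [552.0, 69.5, 75.4]
eef_rot: [180.0, 0.0, 68.5]
ft_force: [-0.9, -0.4, -0.4]
width: 0.001
grasp_force: 0.0
time_s: 6.62
eef_pos: [551.8, 69.6, 59.2]
eef_rot: [-180.0, 0.0, 68.6]
ft_force: [0.3, 0.2, -1.0]
width: 0.001
grasp_force: 0.0
square tool shift [0.2 0.8 9.2] pos [551.8  69.6  59.2] rot [-180.     0.    68.6] F [ 0.28  0.17 -0.98] w 0.001 t 6.625
[ 28.  18. -44. 104.  14.  63. -42.]
[318.7 211.3] [318.5 206.3]
[316.8 221.1] [318.  231.6]
```

View pics/f.png

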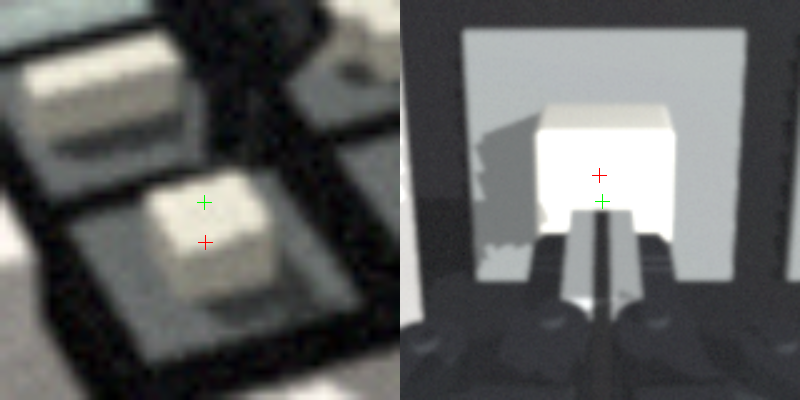

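The tool is aligned and the tip sits centred in front of the square cap, still above it at roughly 20 mm. I'll keep descending, guarded by force.

```bash
python3 -m pendant '[[0,0.5,2,0,0,0,0],[0,0.5,4,0,0,0,0],[0,0.5,6,0,0,0,0],[0,0.5,8,0,0,0,0],[0,0.5,10,0,0,0,0],[0,0.5,12,0,0,0,0],[0,0.5,12,0,0,0,0]]'
python3 -m pendant '[[0,0,1,0,0,0,0],[0,0,2,0,0,0,0],[0,0,3,0,0,0,0],[0,0,4,0,0,0,0],[0,0,4,0,0,0,0]]'
```

```text
time_s: 7.6
eef_pos: [552.3, 69.4, 47.2]
eef_rot: [-180.0, 0.0, 68.6]
ft_force: [-0.3, 1.7, 0.3]
width: 0.001
grasp_force: 0.0
time_s: 8.22
eef_pos: [552.4, 69.4, 43.3]
eef_rot: [-180.0, 0.0, 68.6]
ft_force: [-0.7, 0.2, 0.6]
width: 0.002
grasp_force: 0.0
```

```bash
for i in 1 2 3; do python3 -m pendant '[[0,0,0.8,0,0,0,0],[0,0,1.6,0,0,0,0],[0,0,2.4,0,0,0,0],[0,0,2.4,0,0,0,0]]' | grep -E "time|pos|ft"; done
python3 -c "
from h import *
to('square',37)
print([observe()['ft_force'][2].round(2) for _ in range(3)]);overlay('square','pics/g.png')"
```

```text
time_s: 8.72
eef_pos: [552.3, 69.4, 40.9]
ft_force: [-0.2, -0.5, -0.4]
time_s: 9.22
eef_pos: [552.3, 69.4, 38.5]
ft_force: [0.2, -1.0, 1.4]
time_s: 9.72
eef_pos: [552.3, 69.4, 36.1]
ft_force: [-0.6, -0.1, 0.3]
square tool shift [ 0.2  0.2 -0.9] pos [552.3  69.4  36.1] rot [-180.     0.    68.6] F [-0.58 -0.05  0.3 ] w 0.001 t 9.725
[np.float64(0.3), np.float64(0.3), np.float64(0.3)]
[318.7 217.8] [318.5 206.3]
[316.9 221.2] [317.2 250. ]
```

View pics/g.png

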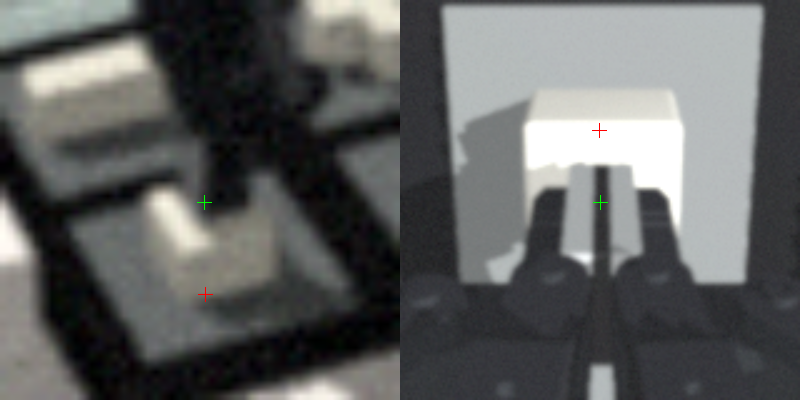

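The tip is centred over the cap with its shadow meeting it, so contact is close. That was the tenth picture; from here I work by force alone.

```bash
for i in 1 2 3 4; do python3 -m pendant '[[0,0,0.5,0,0,0,0],[0,0,1,0,0,0,0],[0,0,1,0,0,0,0]]' | grep -E "pos|ft"; done
```

```text
eef_pos: [552.5, 69.5, 35.3]
ft_force: [-0.5, 0.8, 0.7]
eef_pos: [552.5, 69.5, 34.3]
ft_force: [-1.1, 0.1, 1.7]
eef_pos: [552.5, 69.5, 33.2]
ft_force: [0.5, 0.5, 2.2]
eef_pos: [552.5, 69.4, 32.2]
ft_force: [0.1, -1.3, 2.7]
```

Contact came at about z=35. The key should start moving near 33, reach its stop near 23, and take about 6 N near 21.

```bash
python3 -m pendant '[[0,0,1,0,0,0,0],[0,0,2,0,0,0,0],[0,0,3,0,0,0,0],[0,0,4,0,0,0,0],[0,0,5,0,0,0,0],[0,0,6,0,0,0,0],[0,0,7,0,0,0,0],[0,0,8,0,0,0,0],[0,0,8,0,0,0,0]]' | grep -E "pos|ft";  for i in 1 2; do python3 -m pendant '[[0,0,0.5,0,0,0,0],[0,0,1,0,0,0,0],[0,0,1,0,0,0,0]]' | grep -E "pos|ft"; done
```

```text
eef_pos: [552.5, 69.5, 24.2]
ft_force: [-0.4, -0.7, 3.0]
eef_pos: [552.5, 69.4, 23.3]
ft_force: [-0.7, -0.4, 3.9]
eef_pos: [552.5, 69.4, 22.4]
ft_force: [-0.4, -1.0, 5.0]
```

```bash
python3 -m pendant '[[0,0,0.5,0,0,0,0],[0,0,1,0,0,0,0],[0,0,1,0,0,0,0],[0,0,1,0,0,0,0]]' | grep -E "pos|ft|time"
```

```text
time_s: 13.7
eef_pos: [552.5, 69.4, 21.6]
ft_force: [-1.7, -1.1, 6.8]
```

The square key is down at about 6.5 N. I'll lift off, then shift to the plus key, which is (−100, +90) in tool axes.

```bash
python3 -m pendant '[[0,0,-2,0,0,0,0],[0,0,-8,0,0,0,0],[0,0,-20,0,0,0,0],[0,0,-35,0,0,0,0],[0,0,-45,0,0,0,0],[-15,13,-48,0,0,0,0],[-40,36,-48,0,0,0,0],[-65,59,-48,0,0,0,0],[-88,79,-48,0,0,0,0],[-99.6,90.6,-48,0,0,0,0],[-99.6,90.6,-48,0,0,0,0],[-99.6,90.6,-48,0,0,0,0]]' | grep -E "pos|ft|time"
python3 - <<'E'
from h import *
to('plus',37)
T=capture("top");S=capture("side");print(caps(S,[(320,211)]))
E
```

```text
time_s: 15.2
eef_pos: [600.0, -54.7, 69.1]
ft_force: [0.6, -0.0, 0.6]
plus tool shift [-1.3  1.  32.1] pos [600.  -54.7  69.1] rot [-180.    -0.    68.7] F [ 0.56 -0.02  0.6 ] w 0.006 t 15.2
[(np.float64(318.70093457943926), np.float64(209.85046728971963), 107, 108.5)]
```

The square cap's image dropped 2.6 px (10 mm should give about 3), so it is down. Next is the plus key.

```bash
python3 -m pendant '[[-1,1,5,0,0,0,0],[-1,1,11,0,0,0,0],[-1,1,17,0,0,0,0],[-1,1,23,0,0,0,0],[-1,1,28,0,0,0,0],[-1,1,31,0,0,0,0],[-1,1,32,0,0,0,0],[-1,1,32,0,0,0,0]]' | grep -E "pos|ft|time"
python3 -m pendant '[[0,0,1,0,0,0,0],[0,0,2,0,0,0,0],[0,0,3,0,0,0,0],[0,0,4,0,0,0,0],[0,0,5,0,0,0,0],[0,0,5,0,0,0,0]]' | grep -E "pos|ft|time"
```

```text
time_s: 16.3
eef_pos: [601.0, -57.7, 37.3]
ft_force: [1.1, -0.3, -0.4]
time_s: 17.05
eef_pos: [601.1, -57.7, 32.3]
ft_force: [-0.2, 0.0, 1.6]
```

```bash
python3 -m pendant '[[1,0,1,0,0,0,0],[1,0,2,0,0,0,0],[1,0,3,0,0,0,0],[1,0,4,0,0,0,0],[1,0,5,0,0,0,0],[1,0,6,0,0,0,0],[1,0,7,0,0,0,0],[1,0,8,0,0,0,0],[1,0,8,0,0,0,0]]' | grep -E "pos|ft";  for i in 1 2; do python3 -m pendant '[[0,0,0.5,0,0,0,0],[0,0,1,0,0,0,0],[0,0,1,0,0,0,0]]' | grep -E "time|pos|ft"; done
```

```text
eef_pos: [601.4, -56.8, 24.3]
ft_force: [0.4, -1.6, 2.9]
time_s: 18.55
eef_pos: [601.4, -56.8, 23.4]
ft_force: [-0.6, -1.6, 3.8]
time_s: 18.92
eef_pos: [601.4, -56.8, 22.4]
ft_force: [-1.4, -1.4, 5.8]
```

```bash
python3 -m pendant '[[0,0,0.4,0,0,0,0],[0,0,0.8,0,0,0,0],[0,0,0.8,0,0,0,0],[0,0,0.8,0,0,0,0]]' | grep -E "pos|ft|time"
```

```text
time_s: 19.42
eef_pos: [601.4, -56.8, 21.8]
ft_force: [-0.6, -1.6, 6.2]
```

The plus key is down at 6.2 N. Now the bar, +100 along tool x.

```bash
python3 -m pendant '[[0,0,-2,0,0,0,0],[0,0,-8,0,0,0,0],[0,0,-20,0,0,0,0],[0,0,-35,0,0,0,0],[0,0,-45,0,0,0,0],[15,0,-48,0,0,0,0],[38,0,-48,0,0,0,0],[61,0,-48,0,0,0,0],[84,-1,-48,0,0,0,0],[99.7,-1,-48,0,0,0,0],[99.7,-1,-48,0,0,0,0],[99.7,-1,-48,0,0,0,0]]' | grep -E "pos|ft|time"
python3 - <<'E'
from h import *
to('bar',37)
S=capture("side");print(caps(S,[(340,184)]))
E
```

```text
time_s: 20.92
eef_pos: [636.6, 35.5, 69.1]
ft_force: [0.3, -0.1, 0.1]
bar tool shift [ 1.  -0.2 32.1] pos [636.6  35.5  69.1] rot [-1.80e+02  1.00e-01  6.85e+01] F [ 0.29 -0.07  0.13] w -0.002 t 20.925
[(np.float64(338.62666666666667), np.float64(182.92), 75, 115.5)]
```

```bash
python3 -m pendant '[[1,0,5,0,0,0,0],[1,0,11,0,0,0,0],[1,0,17,0,0,0,0],[1,0,23,0,0,0,0],[1,0,28,0,0,0,0],[1,0,31,0,0,0,0],[1,0,32,0,0,0,0],[1,0,32,0,0,0,0]]' | grep -E "pos|ft|time"
python3 -m pendant '[[0,0,1,0,0,0,0],[0,0,2,0,0,0,0],[0,0,3,0,0,0,0],[0,0,4,0,0,0,0],[0,0,5,0,0,0,0],[0,0,5,0,0,0,0]]' | grep -E "pos|ft|time"
```

```text
time_s: 21.98
eef_pos: [637.2, 37.4, 37.5]
ft_force: [-0.4, 0.3, -0.1]
time_s: 22.72
eef_pos: [637.3, 37.4, 32.5]
ft_force: [-0.5, -0.0, 1.8]
```

```bash
python3 -m pendant '[[0,0,1,0,0,0,0],[0,0,2,0,0,0,0],[0,0,3,0,0,0,0],[0,0,4,0,0,0,0],[0,0,5,0,0,0,0],[0,0,6,0,0,0,0],[0,0,7,0,0,0,0],[0,0,8,0,0,0,0],[0,0,8,0,0,0,0]]' | grep -E "pos|ft";  for i in 1 2; do python3 -m pendant '[[0,0,0.5,0,0,0,0],[0,0,1,0,0,0,0],[0,0,1,0,0,0,0]]' | grep -E "time|pos|ft"; done
```

```text
eef_pos: [637.2, 37.4, 24.4]
ft_force: [1.1, -0.1, 2.4]
time_s: 24.22
eef_pos: [637.3, 37.3, 23.6]
ft_force: [-0.5, -0.6, 3.8]
time_s: 24.6
eef_pos: [637.2, 37.3, 22.6]
ft_force: [-1.9, -1.6, 4.2]
```

```bash
python3 -m pendant '[[0,0,0.5,0,0,0,0],[0,0,1.0,0,0,0,0],[0,0,1.0,0,0,0,0],[0,0,1.0,0,0,0,0]]' | grep -E "pos|ft|time"
```

```text
time_s: 25.1
eef_pos: [637.3, 37.4, 21.9]
ft_force: [-0.5, -1.3, 6.9]
```

The bar is down at about 6.5 N. I'll retract well clear and check.

```bash
python3 -m pendant '[[0,0,-2,0,0,0,0],[0,0,-8,0,0,0,0],[0,0,-20,0,0,0,0],[0,0,-40,0,0,0,0],[0,0,-65,0,0,0,0],[0,0,-90,0,0,0,0],[0,0,-115,0,0,0,0],[0,0,-140,0,0,0,0],[0,0,-160,0,0,0,0],[0,0,-170,0,0,0,0],[0,0,-170,0,0,0,0],[0,0,-170,0,0,0,0]]' | grep -E "pos|ft|time"
python3 - <<'E'
from h import *
S=capture("side");b=caps(S,[(307,192),(340,184),(320,211),(353,202)]);print(np.round(b,1))
o=cv2.imread("pics/side0.png")
d=cv2.absdiff(o,S["color"]).max(2)
for n,(x,y,w,h) in dict(cup=(360,160,25,28),bottle=(183,182,42,70),brush=(403,155,40,46)).items(): print(n,d[y:y+h,x:x+w].mean().round(1),np.percentile(d[y:y+h,x:x+w],98))
print(observe()["joint_velocities"].round(2))
E
```

```text
time_s: 26.6
eef_pos: [636.6, 37.2, 190.3]
ft_force: [0.0, 0.2, -0.5]
[[306.2 191.1  86.  108.5]
 [338.6 182.9  77.  113. ]
 [318.6 210.  105.  108.5]
 [352.9 198.3  94.  107.5]]
cup 6.4 13.0
bottle 5.9 13.0
brush 5.9 13.0
[-0.05  0.09 -0.07 -0.01 -0.17 -0.05  0.02]
```

The square, plus and bar keys all dropped about 2.6–2.9 px. The round key is unchanged, and the cup, bottle and brush show only image noise.

```bash
python3 -c "
from cell import *
print(sign_off())"
```

```text
the job is handed in; nothing more can be done
None
```

I pressed the square, plus and bar keys down in that order, each at about 6–7 N; the round key is still up, the cup, bottle and brush look unmoved, the arm is clear, and I handed the job in at about 27 s without being shown a verdict.

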